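Book out the bins in picking order

TASK

Book out today's order at the parts counter: with closed fingertips, lightly press down the yellow button, then the blue one, then the green one, so that each stays down on its bin. Leave the red button up, press gently without jabbing, and do not lift, shove or tip any bin or disturb the parts in them and the things standing around.

Things in the scene. Friction and masses are not known exactly. Their poses are not given: they have to be found in the camera images.
- bin_yellow: loose blue-grey steel bin (0.9 kg) with the yellow button in front, standing on the table. Origin at the underside, x from button end to back. Open box: x -45 to 110 mm, y +-50 mm, walls 85 mm high, front wall 55 mm with a bent tab. Black button housing, 40 x 50 mm, top at 55 mm, centred at x -90 mm on a flat foot as wide as the bin that ends at x -110 mm. The order of the bins varies
- top_yellow (a point): centre of the top face of the yellow button, a round cap 34 mm across, 17 mm proud of its housing when up (72 mm above the table), 7 mm when down; moves with the cap; z points up
- button_yellow (a joint): how far the yellow button is down, m: 0 up, 0.010 at its stop. The cap is rubber-mounted and first gives about 1 mm per 3 N (at most 6 mm, springs back); this value is the plunger under it, which moves at a steady 3.5 N or a little more and stays where left. Pressed: beyond 0.007; untouched: below 0.003. More than 20 N on a bin or its button is a jab, not a light press
- bin_blue: loose blue-grey steel bin (0.9 kg) with the blue button in front, standing on the table. Origin at the underside, x from button end to back. Open box: x -45 to 110 mm, y +-50 mm, walls 85 mm high, front wall 55 mm with a bent tab. Black button housing, 40 x 50 mm, top at 55 mm, centred at x -90 mm on a flat foot as wide as the bin that ends at x -110 mm. The order of the bins varies
- top_blue (a point): centre of the top face of the blue button, a round cap 34 mm across, 17 mm proud of its housing when up (72 mm above the table), 7 mm when down; moves with the cap; z points up
- button_blue (a joint): how far the blue button is down, m: 0 up, 0.010 at its stop. The cap is rubber-mounted and first gives about 1 mm per 3 N (at most 6 mm, springs back); this value is the plunger under it, which moves at a steady 3.5 N or a little more and stays where left. Pressed: beyond 0.007; untouched: below 0.003. More than 20 N on a bin or its button is a jab, not a light press
- bin_green: loose blue-grey steel bin (0.9 kg) with the green button in front, standing on the table. Origin at the underside, x from button end to back. Open box: x -45 to 110 mm, y +-50 mm, walls 85 mm high, front wall 55 mm with a bent tab. Black button housing, 40 x 50 mm, top at 55 mm, centred at x -90 mm on a flat foot as wide as the bin that ends at x -110 mm. The order of the bins varies
- top_green (a point): centre of the top face of the green button, a round cap 34 mm across, 17 mm proud of its housing when up (72 mm above the table), 7 mm when down; moves with the cap; z points up
- button_green (a joint): how far the green button is down, m: 0 up, 0.010 at its stop. The cap is rubber-mounted and first gives about 1 mm per 3 N (at most 6 mm, springs back); this value is the plunger under it, which moves at a steady 3.5 N or a little more and stays where left. Pressed: beyond 0.007; untouched: below 0.003. More than 20 N on a bin or its button is a jab, not a light press
- bin_red: loose blue-grey steel bin (0.9 kg) with the red button in front, standing on the table. Origin at the underside, x from button end to back. Open box: x -45 to 110 mm, y +-50 mm, walls 85 mm high, front wall 55 mm with a bent tab. Black button housing, 40 x 50 mm, top at 55 mm, centred at x -90 mm on a flat foot as wide as the bin that ends at x -110 mm. The order of the bins varies
- top_red (a point): centre of the top face of the red button, a round cap 34 mm across, 17 mm proud of its housing when up (72 mm above the table), 7 mm when down; moves with the cap; z points up
- button_red (a joint): how far the red button is down, m: 0 up, 0.010 at its stop. The cap is rubber-mounted and first gives about 1 mm per 3 N (at most 6 mm, springs back); this value is the plunger under it, which moves at a steady 3.5 N or a little more and stays where left. Pressed: beyond 0.007; untouched: below 0.003. More than 20 N on a bin or its button is a jab, not a light press
- clamp: steel U-clamp lying loose in the yellow button's bin, 60 x 56 x 13 mm; a bystander, origin at its underside
- carton_small: small brown carton 45 x 50 x 55 mm loose in the blue button's bin; a bystander, origin at its underside
- bush: solid copper plug 48 mm across, 30 mm high, loose in the green button's bin; a bystander, origin at its underside
- seal: black rubber disc 56 mm across, 10 mm high, loose in the red button's bin; a bystander, origin at its underside
- bearing: steel ball bearing 62 mm across, 18 mm high, lying loose on the left; a bystander, origin at its underside
- screwdriver: orange-handled screwdriver lying loose beyond the bins; its x axis runs along it to the tip; a bystander
- carton_yellow: yellow carton 70 x 110 x 50 mm loose on the left, next to a fixed blue drawer unit 200 mm high that stands farther left; a bystander, origin at its underside
- spray_can: blue can 52 mm across, 160 mm high, standing loose beyond the bins, before a fixed rack of stock bins 135 mm high at the far edge; a bystander, origin at its underside
- loose_clamp: steel U-clamp 60 x 56 x 13 mm lying loose on the right, next to a fixed bench scale 54 mm high that stands farther right; a bystander, origin at its underside
- carton_white: white carton 100 x 70 x 60 mm, loose on the right; a bystander, origin at its underside
Things that resemble listed ones, but are neither listed nor needed, are in the scene too. What is shaped like the bin_yellow but purple is not meant.

How it is judged:
By the outcome, as a careful person would: the job done as asked, in the order asked, and still so for the second after the job is handed in, with the robot touching nothing.
It also fails if it takes over 51 s, if anything falls off the work surface, if the arm or the gripper's body presses on something with over 40 N, if the wrist force passes 120 N, or if a joint passes its speed limit or range.

ROBOT

A 6-joint arm with a two-finger parallel gripper is mounted at the origin on the work surface. World frame = base frame: x ahead of the robot, y to its left, z up, the work surface at z = 0. Lengths are in m, angles in rad, forces in N, time in s.
With the tool pointing down it reaches from about 0.35 to 0.875 m from the base axis. Payload 4.2 kg.
Tool frame: the origin (TCP) lies between the finger pads; the fingertips stand 22 mm ahead of it and the grasp point (between the pads) lies 3 mm ahead of it; z points along the fingers, y is the line along which they close (so a half turn about z gives the same grasp; the last joint's range is limited). The gripper opens to 85 mm and grips with 20 to 120 N. Pads are 22 mm wide; open, the fingers measure 114 mm over their backs; the gripper's body (76 mm by 85 mm) begins 54 mm behind the grasp point. The pads swing forward as they close: fully open they stand 13 mm farther back than shut.
Start: joints at [1.502, 0.385, 0.008, 0, -1.194, -0.259], TCP at [0.201, 0.592, 0.253] pointing down, gripper open.
Joint ranges: [-3.14, 3.14], [-1.21, 2.06], [-1.07, 1.41], [-3.16, 2.05], [-2.99, -0.16], [-3.1, 3.1]. Speed limits (rad/s): [2.79, 2.79, 3.14, 3.14, 3.14, 3.14].

INTERFACE

Orientations are given as a unit quaternion [w, x, y, z].
In Python, from station import arm, imaging gives the robot as it stands.
- The arm moves only by the tool drive_tool, never from a script. Its argument "rows" is a list that holds one entry, the list of rows, each a list of 7 numbers: the shift along the tool's x, y, z in cm, then the turn, a rotation vector about the tool's x, y, z in rad, then the opening, from 0 (shut) to 1 (fully open). A call has exactly 10 rows; each row shifts and turns the commanded pose from where the row before left it, along the tool's axes as they then stand; what a row does not reach is not made up. A row lasts 1/8 s, in which the tool goes at most 62.5 mm and 10.7 degrees, less where a joint would pass 70% of its speed; a pose out of reach is approached as far as the arm can. A call with a gripper value outside its range is refused whole. The fingers move at their own pace and stop on an object; "newtons" is the grip in N (left out, the last holds). Time passes only in rows, so rows that do not move let the fingers close, or fill a call up. It gives the time, the measured TCP pose, the force, the opening and the grip force at its end, in the units of the state.
- arm.get_obs(): the state, without advancing time (a new reading comes with each control period).
- imaging.get_image(name): name is "scene" or "top" or "wrist"; returns a dict with "pixels" (420x560x3 uint8, red, green, blue), "z_map" (420x560 float32, m along the optical axis (not along the pixel's ray), 0 where there is no reading), "intrinsics" (3x3 intrinsics, pixels), "R" (3x3) and "t" (3): a world point X has camera coordinates R X + t. Camera axes: x right, y down, z forward; pixel columns grow to the right and rows downward; lengths in m; the calibration is good to about 2 mm. The wrist camera is an equidistant fisheye: a pixel r from the principal point sees the ray r / f radians off the axis. A picture is of the moment at which its call begins.
- arm.close_job(): hands the job in; it is judged then, once.
Trained networks look in the newest picture that a camera, given by its name, has taken for a name from the list of things; names that differ only in an ending like _2 or _b are one class to them, and where a whole thing is asked for, a point or a joint stands for the part that bears it (a point fixed in the world has none). Each returns a list of dicts, best first, with "conf" (0 to 1); they miss things now and then, are a little off and sometimes report something else, mostly with a low value. They report only what shows in the picture. A call takes as long as a camera call. They do not tell look-alikes from the thing itself.
- imaging.find_in(name, camera): "location" ([row, column] in pixels, amid what is visible of it).
- imaging.spot_point(name, camera): "location" ([row, column] in pixels: a listed point, or the origin of a listed thing).
The state is a dict: "time": time; "joints": joint angles; "qd": joint speeds; "joint_efforts": joint torques, N m; "position": TCP position; "eef_rot": TCP orientation; "wrist_force": force on the tool from outside, world axes, zero at the start; "ft_torque": the same for the moment, N m; "finger_gap": opening from 0.0 (shut) to 1.0 (fully open); "grip_force": force on a finger pad.
Only numpy, scipy, OpenCV 4.12 (cv2) and the standard library are available. Lean on these libraries where they do the work, as an engineer would, in place of code of your own. Each camera call takes 0.05 s, during which the arm holds its last target. There are 200 camera calls.

## Working session

There is one attempt and no reset: what is moved stays moved. The work goes in short steps, Python scripts to look and compute and a tool call to move; the robot and the scene stay as the last step left them, time stands still between calls to the robot, and variables do not carry over. Pictures are saved under pics/ and viewed, at most 10 in all, crops included, and the job is handed in when it is done.

Besides the shell and the picture viewer there is one more tool, called after "Request:" in YAML: its name, and indented under it one key for each argument. drive_tool: Moves the arm, as the interface text tells. Its arguments: {"type":"object","properties":{"rows":{"type":"array"},"newtons":{"type":"number"}},"required":["rows"]}

```bash
mkdir -p pics
cat > h.py <<'E'
import numpy as np, cv2
from station import arm, imaging
def world(im,r,c):
    z=im["z_map"]; r0,c0=int(round(r)),int(round(c))
    p=z[max(r0-1,0):r0+2,max(c0-1,0):c0+2]; p=p[p>0]; d=np.median(p) if p.size else 0
    K=im["intrinsics"]; pc=np.array([(c-K[0,2])/K[0,0]*d,(r-K[1,2])/K[1,1]*d,d])
    return im["R"].T@(pc-im["t"])
def save(im,n): cv2.imwrite("pics/"+n,cv2.cvtColor(im["pixels"],cv2.COLOR_RGB2BGR))
E
python3 - <<'E'
from h import *
np.set_printoptions(precision=4,suppress=True)
for cam in ("top","scene"):
    im=imaging.get_image(cam); save(im,cam+"1.png")
    for c in ("yellow","blue","green","red"):
        for q in imaging.spot_point("top_"+c,cam)[:3]:
            print(cam,c,round(q["conf"],2),np.round(q["location"]),world(im,*q["location"]))
o=arm.get_obs(); print(o["position"],o["eef_rot"],o["time"],o["wrist_force"],o["joints"])
E
```

```text
top yellow 0.61 [211. 382.] [ 0.5247 -0.2719  0.0715]
top yellow 0.54 [337. 199.] [0.1956 0.2334 0.0711]
top blue 0.63 [225. 326.] [ 0.4905 -0.1162  0.07  ]
top green 0.59 [235. 251.] [0.4664 0.0898 0.0712]
top green 0.22 [201. 323.] [ 0.5596 -0.1111  0.0558]
top red 0.42 [219. 187.] [0.5145 0.2666 0.0734]
scene yellow 0.73 [208. 166.] [ 0.508  -0.2865  0.072 ]
scene yellow 0.38 [109. 336.] [0.1945 0.2445 0.0741]
scene blue 0.7 [193. 228.] [ 0.4866 -0.1271  0.0746]
scene green 0.69 [182. 304.] [0.4834 0.077  0.0742]
scene red 0.69 [180. 378.] [0.5138 0.2746 0.074 ]
[0.2012 0.5917 0.2533] [ 0.      0.9866 -0.1631 -0.    ] 0.5 [-0.1416 -0.3328  0.0286] [ 1.5016  0.3847  0.0079 -0.0001 -1.194  -0.2586]
```

View pics/top1.png

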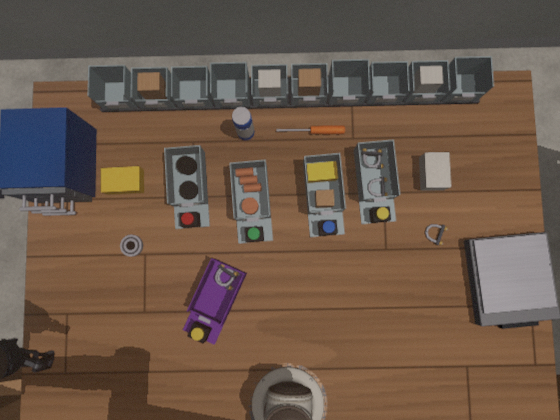

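View pics/scene1.png

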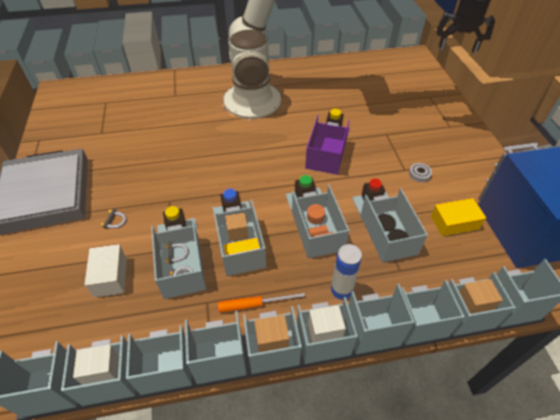

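Could be taken for the yellow button: top (213,382) on the grey bin, and (334,198) on the purple bin, which is the decoy. The grey one at right fits. Blue is at (227,328), green at (233,253), red at (219,187). I'll refine the centres by colour and check with a crop.

```bash
cat > m.py <<'E'
from h import *
np.set_printoptions(precision=4,suppress=True)
G={"yellow":(20,35,(.51,-.28)),"blue":(105,130,(.488,-.122)),"green":(45,80,(.475,.083)),"red":(0,8,(.514,.27))}
def caps(cams=("top","scene")):
    for cam in cams:
        im=imaging.get_image(cam); K=im["intrinsics"]; hsv=cv2.cvtColor(im["pixels"],cv2.COLOR_RGB2HSV)
        z=im["z_map"]; r,c=np.mgrid[:420,:560]
        P=(np.stack([(c-K[0,2])/K[0,0]*z,(r-K[1,2])/K[1,1]*z,z],-1)-im["t"])@im["R"]
        C=-im["R"].T@im["t"]
        for n,(a,b,g) in G.items():
            h=hsv[...,0]; m=(h>=a)&(h<=b)
            if n=="red": m|=h>=172
            m&=(hsv[...,1]>130)&(hsv[...,2]>50)&(np.hypot(P[...,0]-g[0],P[...,1]-g[1])<.035)&(P[...,2]>.058)
            q=P[m]; 
            if len(q)<4: print(cam,n,"few");continue
            zt=np.percentile(q[:,2],75); t=m&(P[...,2]>zt-.005); q=P[t]
            # bounding mid of top-face pixels
            print(cam,n,len(q),"mean",q.mean(0),"mid",(q.min(0)+q.max(0))/2,"ext",np.ptp(q,axis=0)[:2],"px",np.argwhere(t).mean(0))
        yield im
E
python3 - <<'E'
from m import *
ims=list(caps())
p=cv2.cvtColor(ims[0]["pixels"][130:255,280:420],cv2.COLOR_RGB2BGR)
q=cv2.cvtColor(ims[0]["pixels"][140:265,150:290],cv2.COLOR_RGB2BGR)
cv2.imwrite("pics/crop1.png",cv2.resize(np.hstack([q,p]),(800,357),interpolation=cv2.INTER_CUBIC))
E
```

```text
top yellow 106 mean [ 0.521  -0.2707  0.0713] mid [ 0.5213 -0.2705  0.0724] ext [0.0308 0.0328] px [212.5849 382.1321]
top blue 98 mean [ 0.4866 -0.1218  0.072 ] mid [ 0.4856 -0.122   0.0731] ext [0.0303 0.0305] px [226.1224 328.3469]
top green few
top red 95 mean [0.5179 0.2677 0.0723] mid [0.5169 0.2685 0.0731] ext [0.0285 0.0314] px [217.6    186.6947]
scene yellow 119 mean [ 0.5226 -0.2739  0.0738] mid [ 0.5218 -0.2735  0.0734] ext [0.0363 0.0315] px [211.1765 171.1765]
scene blue 84 mean [ 0.4903 -0.1241  0.0734] mid [ 0.4903 -0.1248  0.073 ] ext [0.0285 0.0318] px [193.7976 229.3214]
scene green 87 mean [0.4758 0.0816 0.0739] mid [0.4749 0.0818 0.0738] ext [0.0319 0.0321] px [179.4483 305.046 ]
scene red 96 mean [0.5202 0.2642 0.0733] mid [0.5192 0.2646 0.0736] ext [0.0337 0.0335] px [182.625  375.0312]
```

View pics/crop1.png

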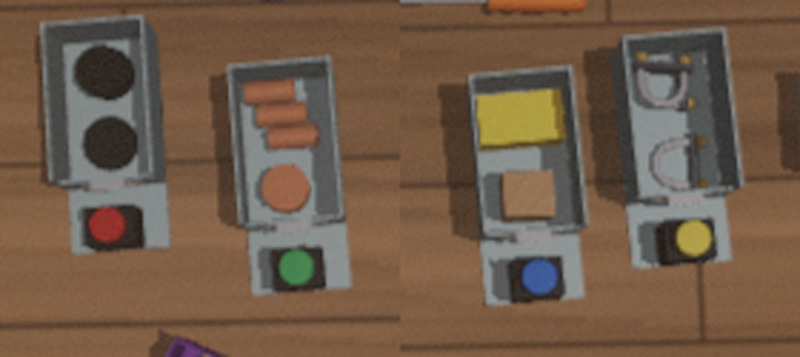

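The crop shows yellow, blue, green and red on grey bins, with the matching parts inside (clamp, small carton, copper plug, black disc). Targets (x,y): yellow (0.522,-0.272), blue (0.489,-0.123), green (0.474,0.083). Now I'll move above yellow with the gripper shut.

Request:
drive_tool:
  rows:
    - [[1.5,1.8,0,0,0,0,0],[3,3.7,0,0,0,0,0],[3,3.7,0,0,0,0,0],[3,3.7,0,0,0,0,0],[3,3.7,0,0,0,0,0],[3,3.7,0,0,0,0,0],[3,3.7,0,0,0,0,0],[3,3.7,0,0,0,0,0],[3,3.7,0,0,0,0,0],[3,3.7,0,0,0,0,0]]
  newtons: 20

```text
time: 1.85
position: [0.3583, 0.1662, 0.2538]
eef_rot: [-0.001, 0.987, -0.163, 0.0]
wrist_force: [0.8, 0.1, -0.7]
finger_gap: 0.006
grip_force: 0.0
```

Request:
drive_tool:
  rows:
    - [[3,3.7,0,0,0,0,0],[3,3.7,0,0,0,0,0],[3,3.7,0,0,0,0,0],[3,3.7,0,0,0,0,0],[3,3.7,0,0,0,0,0],[3,3.7,0,0,0,0,0],[3,3.7,0,0,0,0,0],[3,3.7,0,0,0,0,0],[3,3.7,0,0,0,0,0],[0,0,0,0,0,0,0]]

```text
time: 3.1
position: [0.507, -0.237, 0.2525]
eef_rot: [0.0, 0.986, -0.165, -0.0]
wrist_force: [-0.5, 1.1, -0.8]
finger_gap: -0.0
grip_force: 0.0
```

```bash
cat > go.py <<'E'
import sys
from h import *
from scipy.spatial.transform import Rotation as R
o=arm.get_obs(); w,x,y,z=o["eef_rot"]; M=R.from_quat([x,y,z,w]).as_matrix()
np.set_printoptions(precision=4,suppress=True)
print(o["time"],o["position"],o["eef_rot"],"F",o["wrist_force"],"T",o["ft_torque"],"gap",o["finger_gap"],"j",o["joints"])
if len(sys.argv)>3: print("tool cm",100*M.T@(np.array([float(a) for a in sys.argv[1:4]])-o["position"]))
E
python3 go.py 0.522 -0.272 0.12
```

```text
3.1 [ 0.507  -0.237   0.2525] [ 0.0002  0.9863 -0.1651 -0.0003] F [-0.5365  1.065  -0.8313] T [ 0.0758  0.0161 -0.0151] gap -0.00018048273927312705 j [-0.1476  0.2747 -0.1561  0.0003 -1.1407  1.3866]
tool cm [ 2.5677  2.8098 13.2525]
```

Request:
drive_tool:
  rows:
    - [[0.6,0.7,1,0,0,0,0],[0.6,0.7,2,0,0,0,0],[0.6,0.7,2,0,0,0,0],[0.77,0.7,2,0,0,0,0],[0,0,2,0,0,0,0],[0,0,1.5,0,0,0,0],[0,0,1,0,0,0,0],[0,0,0.5,0,0,0,0],[0,0,0,0,0,0,0],[0,0,0,0,0,0,0]]

```text
time: 4.35
position: [0.5221, -0.2694, 0.134]
eef_rot: [0.0, 0.987, -0.163, 0.001]
wrist_force: [0.4, 0.4, 0.1]
finger_gap: -0.003
grip_force: 0.0
```

```bash
python3 go.py 0.522 -0.272 0.094
python3 - <<'E'
from m import *
a=imaging.get_image("wrist")["pixels"]
b=cv2.resize(imaging.get_image("scene")["pixels"][110:310,110:290],(504,560))
c=np.zeros((560,800,3),np.uint8); c[:560,:504]=b; c[:222,504:]=cv2.resize(a,(296,222)) 
top=imaging.get_image("top")["pixels"][170:260,340:430]; c[230:526,504:]=cv2.resize(top,(296,296))
cv2.imwrite("pics/c2.png",c[...,::-1])
E
```

```text
4.35 [ 0.5221 -0.2694  0.134 ] [ 0.0001  0.9866 -0.1631  0.0007] F [0.352  0.3969 0.0858] T [0.0198 0.0361 0.0039] gap -0.002839477824681751 j [-0.2008  0.4313 -0.2454  0.0002 -0.8928  1.4439]
tool cm [0.0636 0.2488 3.9969]
```

View pics/c2.png

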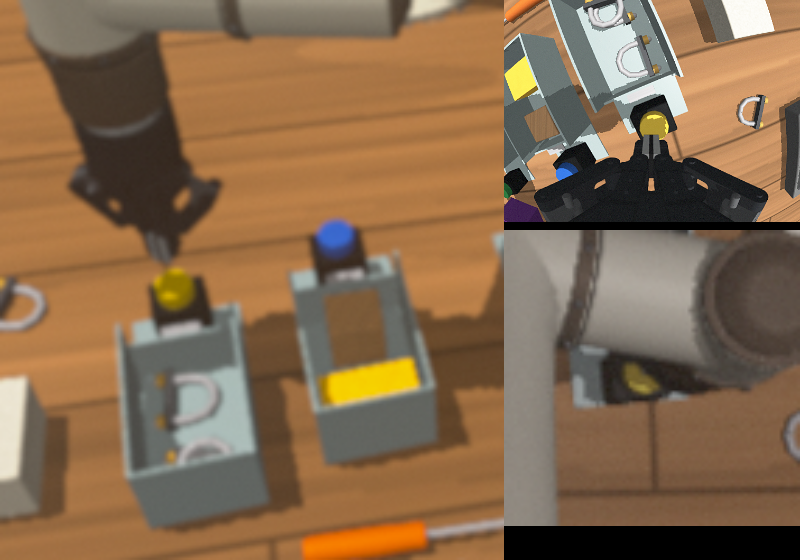

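The shut fingertips sit just above the yellow cap (wrist inset about (653,125)), with nothing else close. I'll descend slowly.

Request:
drive_tool:
  rows:
    - [[0,0.2,0.6,0,0,0,0],[0,0,0.8,0,0,0,0],[0,0,0.8,0,0,0,0],[0,0,0.6,0,0,0,0],[0,0,0.4,0,0,0,0],[0,0,0.2,0,0,0,0],[0,0,0.1,0,0,0,0],[0,0,0.1,0,0,0,0],[0,0,0.1,0,0,0,0],[0,0,0.1,0,0,0,0]]

```text
time: 5.75
position: [0.5211, -0.2712, 0.0954]
eef_rot: [-0.0, 0.987, -0.163, 0.0]
wrist_force: [0.5, -0.2, -0.6]
finger_gap: 0.002
grip_force: 0.0
```

```bash
python3 go.py 0.522 -0.272 0.0835
```

```text
5.75 [ 0.5211 -0.2712  0.0954] [-0.      0.9866 -0.1632  0.0001] F [ 0.53   -0.2338 -0.5682] T [-0.0017  0.0165 -0.0343] gap 0.0018277701977487497 j [-0.2044  0.4783 -0.2833 -0.     -0.809   1.4474]
tool cm [0.1062 0.0442 1.1868]
```

Request:
drive_tool:
  rows:
    - [[0.1,0,0.1,0,0,0,0],[0,0,0.1,0,0,0,0],[0,0,0.1,0,0,0,0],[0,0,0.1,0,0,0,0],[0,0,0.1,0,0,0,0],[0,0,0.1,0,0,0,0],[0,0,0.1,0,0,0,0],[0,0,0.1,0,0,0,0],[0,0,0.1,0,0,0,0],[0,0,0,0,0,0,0]]

```text
time: 7.0
position: [0.5222, -0.2716, 0.0863]
eef_rot: [0.0, 0.987, -0.163, 0.0]
wrist_force: [0.1, 0.4, 3.8]
finger_gap: -0.003
grip_force: 1.4
```

Request:
drive_tool:
  rows:
    - [[0,0,0.05,0,0,0,0],[0,0,0.05,0,0,0,0],[0,0,0.05,0,0,0,0],[0,0,0.05,0,0,0,0],[0,0,0.05,0,0,0,0],[0,0,0.05,0,0,0,0],[0,0,0.05,0,0,0,0],[0,0,0.05,0,0,0,0],[0,0,0,0,0,0,0],[0,0,0,0,0,0,0]]

```text
time: 8.25
position: [0.5222, -0.2716, 0.0825]
eef_rot: [0.0, 0.987, -0.163, 0.0]
wrist_force: [0.4, 0.4, 4.4]
finger_gap: 0.002
grip_force: 2.3
```

Request:
drive_tool:
  rows:
    - [[0,0,0.05,0,0,0,0],[0,0,0.05,0,0,0,0],[0,0,0.05,0,0,0,0],[0,0,0,0,0,0,0],[0,0,0,0,0,0,0],[0,0,0,0,0,0,0],[0,0,0,0,0,0,0],[0,0,0,0,0,0,0],[0,0,0,0,0,0,0],[0,0,0,0,0,0,0]]

```text
time: 9.5
position: [0.5222, -0.2716, 0.0815]
eef_rot: [0.0, 0.987, -0.163, 0.0]
wrist_force: [-0.4, 1.2, 6.9]
finger_gap: -0.001
grip_force: 3.8
```

Force is rising at 6.9 N, so yellow is at its stop. I'll lift and move to blue.

Request:
drive_tool:
  rows:
    - [[0,0,-0.3,0,0,0,0],[0,0,-0.7,0,0,0,0],[0,0,-2,0,0,0,0],[0,0,-2,0,0,0,0],[-1,-1.6,0,0,0,0,0],[-2,-3.3,0,0,0,0,0],[-2,-3.3,0,0,0,0,0],[-2,-3.2,0,0,0,0,0],[-0.95,-1.6,0,0,0,0,0],[0,0,0,0,0,0,0]]

```text
time: 10.75
position: [0.4869, -0.1212, 0.1298]
eef_rot: [0.0, 0.987, -0.162, -0.002]
wrist_force: [-0.7, 0.5, 0.2]
finger_gap: -0.001
grip_force: 0.0
```

```bash
python3 go.py 0.489 -0.123 0.095
python3 - <<'E'
from m import *
list(caps(("scene",)))
E
```

```text
10.75 [ 0.4869 -0.1212  0.1298] [ 0.      0.9868 -0.162  -0.0015] F [-0.6719  0.4857  0.2287] T [-0.0017  0.0163  0.0161] gap -0.001073295020536362 j [ 0.0798  0.3111 -0.456  -0.0009 -0.8066  1.1662]
tool cm [0.2698 0.1031 3.4797]
scene yellow 120 mean [ 0.5225 -0.2738  0.064 ] mid [ 0.5212 -0.2737  0.0643] ext [0.035  0.0311] px [213.575  172.0083]
scene blue 68 mean [ 0.4917 -0.1243  0.0737] mid [ 0.491  -0.1241  0.0745] ext [0.0291 0.0245] px [194.1029 229.2794]
scene green 87 mean [0.4755 0.0812 0.0733] mid [0.4738 0.0813 0.0733] ext [0.0325 0.0314] px [179.5172 304.8506]
scene red 91 mean [0.5197 0.2642 0.0734] mid [0.5174 0.2648 0.0735] ext [0.0328 0.0322] px [182.4505 374.956 ]
```

Yellow is down about 10 mm and has not shifted. Next is blue.

Request:
drive_tool:
  rows:
    - [[0.2,0.1,0.6,0,0,0,0],[0,0,0.8,0,0,0,0],[0,0,0.8,0,0,0,0],[0,0,0.6,0,0,0,0],[0,0,0.3,0,0,0,0],[0,0,0.2,0,0,0,0],[0,0,0.1,0,0,0,0],[0,0,0.1,0,0,0,0],[0,0,0.1,0,0,0,0],[0,0,0.1,0,0,0,0]]

```text
time: 12.05
position: [0.4903, -0.1245, 0.0939]
eef_rot: [-0.0, 0.987, -0.163, 0.0]
wrist_force: [-0.2, 0.0, 0.3]
finger_gap: 0.0
grip_force: 0.3
```

Request:
drive_tool:
  rows:
    - [[0,0,0.1,0,0,0,0],[0,0,0.1,0,0,0,0],[0,0,0.1,0,0,0,0],[0,0,0.1,0,0,0,0],[0,0,0.1,0,0,0,0],[0,0,0.1,0,0,0,0],[0,0,0.1,0,0,0,0],[0,0,0.1,0,0,0,0],[0,0,0,0,0,0,0],[0,0,0,0,0,0,0]]

```text
time: 13.3
position: [0.4903, -0.1245, 0.0858]
eef_rot: [-0.0, 0.987, -0.163, 0.0]
wrist_force: [-0.4, 0.2, 3.4]
finger_gap: 0.003
grip_force: 1.4
```

Request:
drive_tool:
  rows:
    - [[0,0,0.05,0,0,0,0],[0,0,0.05,0,0,0,0],[0,0,0.05,0,0,0,0],[0,0,0.05,0,0,0,0],[0,0,0.05,0,0,0,0],[0,0,0.05,0,0,0,0],[0,0,0.05,0,0,0,0],[0,0,0.05,0,0,0,0],[0,0,0.05,0,0,0,0],[0,0,0,0,0,0,0]]

```text
time: 14.55
position: [0.4903, -0.1245, 0.0817]
eef_rot: [0.0, 0.987, -0.163, 0.0]
wrist_force: [-2.4, 1.2, 6.2]
finger_gap: -0.002
grip_force: 3.4
```

Request:
drive_tool:
  rows:
    - [[0,0,-0.3,0,0,0,0],[0,0,-0.7,0,0,0,0],[0,0,-2,0,0,0,0],[0,0,-2,0,0,0,0],[-0.8,-1.9,0,0,0,0,0],[-1.8,-4.2,0,0,0,0,0],[-2,-4.6,0,0,0,0,0],[-2,-4.6,0,0,0,0,0],[-1.2,-2.8,0,0,0,0,0],[-0.4,-1,0,0,0,0,0]]

```text
time: 15.8
position: [0.4737, 0.0841, 0.1313]
eef_rot: [0.0, 0.987, -0.162, -0.0]
wrist_force: [-0.5, 0.1, 0.3]
finger_gap: 0.0
grip_force: 0.0
```

```bash
python3 go.py 0.474 0.0825 0.095
python3 - <<'E'
from m import *
list(caps(("scene",)))
E
```

```text
15.8 [0.4737 0.0841 0.1313] [ 0.      0.9868 -0.1621 -0.0002] F [-0.5037  0.0711  0.2699] T [-0.0813 -0.0403 -0.0347] gap 0.00027633644946239825 j [ 0.5142  0.2769 -0.5043 -0.0002 -0.7899  0.7311]
tool cm [0.0809 0.1448 3.6266]
scene yellow 119 mean [ 0.5222 -0.2736  0.0638] mid [ 0.5194 -0.2733  0.0637] ext [0.036  0.0322] px [213.4958 172.084 ]
scene blue 87 mean [ 0.4898 -0.1238  0.0638] mid [ 0.4892 -0.1242  0.0638] ext [0.0301 0.0303] px [196.046  229.7586]
scene green 77 mean [0.4763 0.0826 0.0732] mid [0.4745 0.0821 0.0735] ext [0.0299 0.0287] px [179.6883 305.4286]
scene red 97 mean [0.5199 0.2637 0.073 ] mid [0.5191 0.2643 0.0737] ext [0.0311 0.034 ] px [182.6289 374.7835]
```

Request:
drive_tool:
  rows:
    - [[0.1,0,0.6,0,0,0,0],[0,0,0.8,0,0,0,0],[0,0,0.8,0,0,0,0],[0,0,0.6,0,0,0,0],[0,0,0.3,0,0,0,0],[0,0,0.2,0,0,0,0],[0,0,0.1,0,0,0,0],[0,0,0.1,0,0,0,0],[0,0,0.1,0,0,0,0],[0,0,0.1,0,0,0,0]]

```text
time: 17.1
position: [0.475, 0.0825, 0.0943]
eef_rot: [-0.0, 0.987, -0.163, 0.0]
wrist_force: [-0.3, 0.3, -0.1]
finger_gap: 0.001
grip_force: 0.0
```

Request:
drive_tool:
  rows:
    - [[0,0,0.1,0,0,0,0],[0,0,0.1,0,0,0,0],[0,0,0.1,0,0,0,0],[0,0,0.1,0,0,0,0],[0,0,0.1,0,0,0,0],[0,0,0.1,0,0,0,0],[0,0,0.1,0,0,0,0],[0,0,0.1,0,0,0,0],[0,0,0,0,0,0,0],[0,0,0,0,0,0,0]]

```text
time: 18.35
position: [0.4751, 0.0824, 0.0863]
eef_rot: [-0.0, 0.987, -0.163, 0.0]
wrist_force: [-0.8, -1.1, 2.2]
finger_gap: -0.007
grip_force: 1.4
```

Request:
drive_tool:
  rows:
    - [[0,0,0.05,0,0,0,0],[0,0,0.05,0,0,0,0],[0,0,0.05,0,0,0,0],[0,0,0.05,0,0,0,0],[0,0,0.05,0,0,0,0],[0,0,0.05,0,0,0,0],[0,0,0.05,0,0,0,0],[0,0,0.05,0,0,0,0],[0,0,0.05,0,0,0,0],[0,0,0.05,0,0,0,0]]

```text
time: 19.6
position: [0.4751, 0.0825, 0.0816]
eef_rot: [-0.0, 0.987, -0.163, 0.0]
wrist_force: [-2.1, 0.5, 7.5]
finger_gap: 0.0
grip_force: 3.5
```

Request:
drive_tool:
  rows:
    - [[0,0,0,0,0,0,0],[0,0,-0.3,0,0,0,0],[0,0,-0.7,0,0,0,0],[0,0,-2,0,0,0,0],[0,0,-3,0,0,0,0],[0,0,-3,0,0,0,0],[0,0,-3,0,0,0,0],[0,0,-2,0,0,0,0],[0,0,0,0,0,0,0],[0,0,0,0,0,0,0]]

```text
time: 20.85
position: [0.4742, 0.0822, 0.2202]
eef_rot: [0.0, 0.987, -0.163, -0.001]
wrist_force: [-0.3, -0.4, 0.3]
finger_gap: -0.006
grip_force: 0.0
```

```bash
python3 go.py
python3 - <<'E'
from m import *
im=list(caps(("scene",)))[0]; save(im,"end.png")
E
```

```text
20.85 [0.4742 0.0822 0.2202] [ 0.0004  0.9866 -0.1634 -0.001 ] F [-0.2801 -0.4439  0.2749] T [-0.0412 -0.0194  0.0184] gap -0.005584473594172192 j [ 0.5096  0.1701 -0.3823 -0.0007 -1.0204  0.7333]
scene yellow 114 mean [ 0.5216 -0.2739  0.0641] mid [ 0.5205 -0.274   0.0639] ext [0.0336 0.0307] px [213.2719 171.9386]
scene blue 86 mean [ 0.4899 -0.1243  0.0641] mid [ 0.4888 -0.1242  0.0642] ext [0.0303 0.0302] px [196.0233 229.5814]
scene green 87 mean [0.4751 0.0814 0.0637] mid [0.4744 0.0816 0.0639] ext [0.03   0.0323] px [181.8161 304.7471]
scene red 88 mean [0.521  0.2645 0.0731] mid [0.5209 0.2651 0.0729] ext [0.0302 0.0326] px [182.8523 375.2159]
```

View pics/end.png

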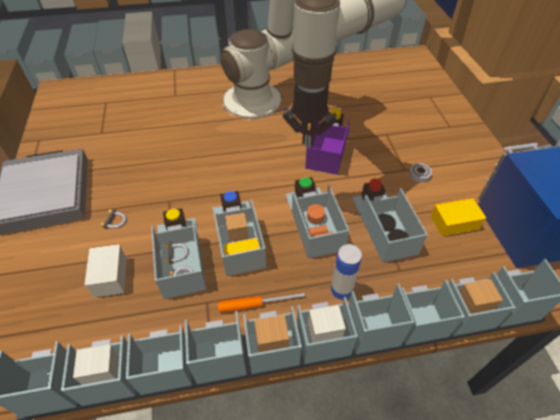

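The picture shows yellow (213,172), blue (196,230) and green (182,305) down, red (183,375) still up, and everything else where it was.

```bash
python3 -c "
from station import arm
print(arm.close_job())"
```

```text
the job is handed in; nothing more can be done
None
```

I pressed yellow, then blue, then green; each stayed down about 10 mm with no force reading above 8 N, red stayed up, nothing else visibly moved, and the job was handed in at about 21 s.

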